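# Open the spring cradle and hold a round flask down in it

## Task

First press the treadle at the front of the spring-ring holder down to its stop with the gripper, so that the cover over the ring swings open and stays open. Then lift the round flask off its cork ring, seat it upright in the sprung ring and push it down until the ring is fully on its bottom stop. Finish while still gripping the flask and holding it pressed down there, and leave the other things on the bench where they are.

Things in the scene. Friction and masses are not known exactly. Their poses are not given: they have to be found in the camera images.
- cradle_base: spring-ring holder fixed to the bench: grey plate 180 x 130 x 12 mm, round aluminium housing (108 mm across, top 52 mm above the bench), three thin guide pins 50 mm from its axis (tops 94 mm up), treadle on its front (-x) side, cover hinge at its back (+x). Origin on the bench, on the ring axis; own x points from treadle to cover hinge, z up
- treadle (a joint): hinge of the treadle, rad: 0 raised (as it starts), 0.30 down on its stop (a firm rubber one, stop pushing at some 12 N). It is coupled to the cover, 6.67 rad of cover to 1 rad of treadle. It takes about 5 N at the pad, springs back if let go before about 0.24, and beyond that the cover's weight keeps it down
- treadle_pad: the treadle: a steel plate with a ribbed black rubber pad 54 x 52 mm at its free end; turns about a level hinge 62 mm in front of the ring axis and 26 mm above the bench. Origin on the hinge axis
- treadle_press (a point): middle of the top of the rubber pad, where to press: 90 mm from the treadle hinge, about 57 mm above the bench when raised and 31 mm when down on its stop; moves with the treadle (about 5 mm away from the housing on the way down)
- cover (a joint): hinge of the round grey cover plate (80 mm across) over the ring, rad: 0 shut, flat over the ring; 2.0 open, leaning back past upright behind the ring, its edge then about 190 mm above the bench
- cradle (a joint): downward travel of the sprung ring, m: 0 up, 0.020 on its bottom stop. The flask's own weight does not move it; pushing the flask to the stop takes about 9 N more
- ring_seat: the sprung ring: aluminium, 88 mm outside, 62 mm hole, 12 mm thick, on a coil spring. Origin at the centre of its underside, z up
- ring_center (a point): centre of the top face of the sprung ring, 82 mm above the bench when up and 62 mm at the stop; moves with the ring. A seated flask's lowest point is 15 mm below it
- flask: clear glass round flask: ball-shaped bulb 80 mm across, neck 28 mm across, ribbed white cap 37 mm across and 30 mm tall from 105 to 135 mm above the flask's lowest point. 0.18 kg give or take a fifth. Origin at its lowest point, z up through the cap
- cork_ring: cork ring in which the flask stands at the start, 100 mm across, hole 62 mm, 30 mm tall, fixed to the bench. Origin at the centre of its underside; the flask's lowest point is 15 mm above the bench
- jar: bystander: small clear jar with white screw lid, 39 mm across, 46 mm tall; origin under its centre
- cutter: bystander: black tube cutter, 42 x 178 x 42 mm, long along its y; origin under its centre

How it is judged (in metres and radians):
On the way, in this order (a step that is already met when the one before it is completed fails the run):
1. the gripper presses the treadle down to its stop, which opens the cover (value of joint treadle above 0.28 rad and value of joint cover above 1.8 rad and contact force between any of the fingers, the arm and treadle_pad above 0.5 N), for 0.1 s.
2. the gripper lifts the flask clear of its cork ring (z of flask in the frame of cork_ring above 0.04 m and contact force between the fingers and flask above 0.5 N and contact force between flask and cork_ring below 0.1 N), for 0.2 s.
At the end, for the whole second after the job is handed in: The gripper still holds the flask (over 2 N), upright within 10 degrees, centred within 8 mm and at rest in the sprung ring, pushing it with over 6 N so that the ring stays at least 17.5 mm down its 20 mm travel; the treadle is still down and the cover open (value of joint cradle above 0.0175 m and value of joint treadle above 0.25 rad and value of joint cover above 1.7 rad and horizontal distance between flask and ring_center below 0.008 m and z of flask in the frame of ring_center below -0.009 m and angle between flask's own z axis and vertical below 0.17 rad and contact force between flask and ring_seat above 6 N and contact force between the fingers and flask above 2 N and linear speed of flask below 0.02 m/s); the arm keeps its last pose, push and grip.
It fails at once if a bystander (jar, cutter) is pushed more than 30 mm from its place (distance of any of jar, cutter from where it was at the start of the episode above 0.03 m).
It also fails if it takes over 58 s, if anything falls off the work surface, if the arm or the gripper's body presses on something with over 40 N, if the wrist force passes 120 N, or if a joint passes its speed limit or range.

## Robot

A 6-joint arm with a two-finger parallel gripper is mounted at the origin on the work surface; the furniture and walls round the work are solid. World frame = base frame: x ahead of the robot, y to its left, z up, the work surface at z = 0. Lengths are in mm, angles in rad, forces in N, time in s.
With the tool pointing down it reaches from about 300 to 750 mm from the base axis. Payload 8.5 kg.
Tool frame: the origin (TCP) lies at the very end of the fingers, on their centre line; the grasp point (between the pads) lies arm.grip_depth behind it (arm.grip_depth is the distance from the TCP to the grasp point, in mm); z points along the fingers, y is the line along which they close (so a half turn about z gives the same grasp; the last joint's range is limited). The gripper opens to 88 mm and grips with 3 to 60 N. Pads are 18 mm wide; open, the fingers measure 123 mm over their backs; the gripper's body (75 mm by 187 mm) begins 45 mm behind the grasp point.
Start: joints at [-1.34, 0.381, 1.297, -0, 1.464, -0.215], TCP at [237.141, -496.23, 212.448] pointing down, gripper open.
Joint ranges: [-3.11, 3.11], [-0.89, 2.33], [0.22, 2.48], [-1.42, 4.56], [0.17, 2.85], [-2.88, 2.88]. Speed limits (rad/s): [2.39, 2.39, 3.14, 3.14, 3.14, 3.14].

## Interface

Orientations are given as a unit quaternion [x, y, z, w].
In Python, from plant import arm, cams gives the robot as it stands. The module is installed in compiled form; this text tells all that it offers.
- The arm moves only by the tool arm_command, never from a script. Its argument "commands" is a list of rows, each a list of 7 numbers: the opening, from 0 (shut) to 1 (fully open), then the shift along the tool's x, y, z in m, then the turn, a rotation vector about the tool's x, y, z in units of 6 degrees (1.0 is 6 degrees). A call has 1 to 20 rows; each row shifts and turns the commanded pose from where the row before left it, along the tool's axes as they then stand; what a row does not reach is not made up. A row lasts 1/10 s, in which the tool goes at most 50 mm and 8.59 degrees, less where a joint would pass 70% of its speed; a pose out of reach is approached as far as the arm can. A call is refused whole if a number of a shift passes 0.05 or a number of a turn 1, either way. A call with a gripper value outside its range is refused whole. The fingers move at their own pace and stop on an object; the grip force is fixed at half the most. Time passes only in rows, so rows that do not move let the fingers close. It gives the time, the measured TCP pose, the force, the opening and the grip force at its end, in the units of the state.
- arm.sense(): the state, without advancing time (a new reading comes with each control period).
- cams.camera(name): name is "side" or "top" or "wrist"; returns a dict with "img" (420x560x3 uint8, red, green, blue), "camera_matrix" (3x3 intrinsics, pixels), "R" (3x3) and "t" (3): a world point X has camera coordinates R X + t. Camera axes: x right, y down, z forward; pixel columns grow to the right and rows downward; lengths in mm; the calibration is good to about 2 mm. A picture is of the moment at which its call begins. There is no depth.
- arm.finish_job(): hands the job in; it is judged then, once.
The state is a dict: "t": time; "q": joint angles; "qd": joint speeds; "joint_torque": joint torques, N m; "ee_pos": TCP position; "ee_rot": TCP orientation; "wrist_force": force on the tool from outside, world axes, zero at the start; "wrist_torque": the same for the moment, N m; "opening": finger opening in mm; "gripper_force": force on a finger pad.
Only numpy, scipy, OpenCV 4.12 (cv2) and the standard library are available. Lean on these libraries where they do the work, as an engineer would, in place of code of your own. Each camera call takes 0.05 s, during which the arm holds its last target. There are 200 camera calls.

## Working session

There is one attempt and no reset: what is moved stays moved. The work goes in short steps, Python scripts to look and compute and a tool call to move; the robot and the scene stay as the last step left them, time stands still between calls to the robot, and variables do not carry over. Pictures are saved under pics/ and viewed, at most 10 in all, crops included, and the job is handed in when it is done.

Besides the shell and the picture viewer there is one more tool, called after ">>>" as name([rows], argument=value, ...), one row to a line, values as JSON. arm_command: Moves the arm, as the interface text tells. Its arguments: {"type":"object","properties":{"commands":{"type":"array"}},"required":["commands"]}

```bash
mkdir -p pics; cat > h.py <<'E'
import numpy as np, cv2
from plant import arm, cams
def shot(n,f):
    c=cams.camera(n); cv2.imwrite('pics/'+f,c['img'][:,:,::-1]); np.savez('pics/'+f+'.npz',**c); return c
def load(f): return dict(np.load('pics/'+f+'.npz'))
def ray(c,uv):
    d=np.linalg.solve(c['camera_matrix'],[uv[0],uv[1],1.]); R=c['R']; o=-R.T@c['t']; return o,R.T@d/np.linalg.norm(d)
def plane(c,uv,z):
    o,d=ray(c,uv); return o+d*(z-o[2])/d[2]
def tri(*l):
    A=np.zeros((3,3));b=np.zeros(3);rs=[ray(c,p) for c,p in l]
    for o,d in rs:
        P=np.eye(3)-np.outer(d,d);A+=P;b+=P@o
    X=np.linalg.solve(A,b); return X,[np.linalg.norm((np.eye(3)-np.outer(d,d))@(X-o)) for o,d in rs]
def proj(c,X):
    p=c['camera_matrix']@(c['R']@np.asarray(X,float)+c['t']); return p[:2]/p[2]
E
python3 - <<'E'
from h import *
s=[shot(n,n+'0.png') for n in('side','top','wrist')]
for c in s: print((-c['R'].T@c['t']).round(),c['R'][2].round(2),c['camera_matrix'][0,0])
print(arm.grip_depth,arm.sense())
E
```

```text
[ 412. -663.  745.] [ 0.15  0.71 -0.68] 416.94676222644097
[ 486.   32. 1246.] [ 0.07 -0.03 -1.  ] 466.2553063055332
[ 300. -466.  384.] [-0.24 -0.12 -0.96] 372.98367829127125
18.700000000000003 {'t': 0.15, 'q': array([-1.34029779e+00,  3.81074357e-01,  1.29798040e+00, -2.36620190e-05,
        1.46357897e+00, -2.15297727e-01]), 'qd': array([-1.29082456e-05, -1.38428467e-03, -1.58569029e-03, -5.67915598e-05,
        3.86424852e-04,  1.84036563e-04]), 'joint_torque': array([ 2.34496816e-03, -4.38082659e+01, -2.24615353e+01,  7.13375607e-02,
        3.43397318e-02, -9.08044012e-05]), 'ee_pos': array([ 237.09053775, -496.03945786,  211.99766914]), 'ee_rot': array([ 9.75260480e-01,  2.21058194e-01, -1.57183255e-05, -5.20432422e-04]), 'wrist_force': array([ 0.72471582, -0.59919723,  0.48375232]), 'wrist_torque': array([-0.03825963,  0.07407173,  0.04223332]), 'gripper_force': 0.0, 'opening': 88.01949577544524}
```

View pics/side0.png

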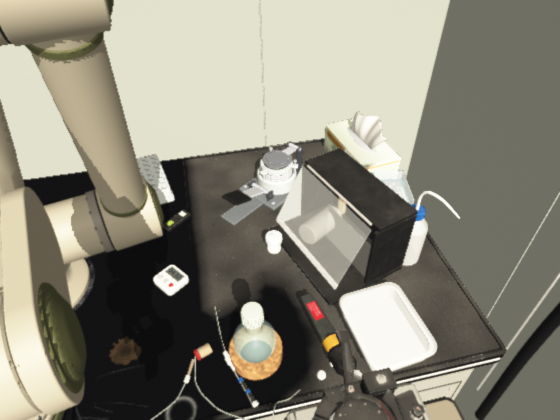

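View pics/top0.png

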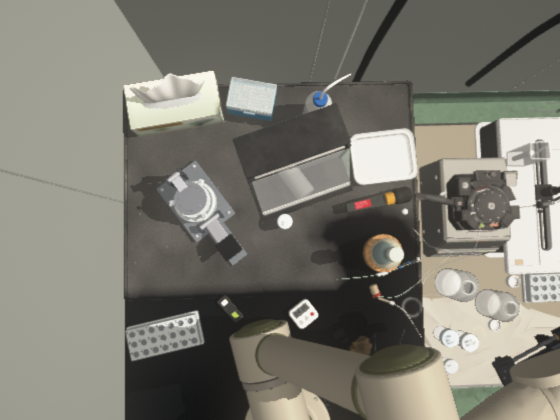

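Side view: flask cap at about (253,312), holder at (275,180). Top view: flask at (383,252), holder at (193,203) with pad at (230,248), jar at (285,222), cutter at (375,200). Next I'll view enlarged crops.

```bash
python3 - <<'E'
from h import *
t=load('top0.png');s=load('side0.png')
def crop(c,x,y,w,h,k): return cv2.resize(c['img'][y:y+h,x:x+w,::-1],None,fx=k,fy=k,interpolation=cv2.INTER_CUBIC)
a=crop(t,140,150,133,130,3);b=crop(s,205,135,133,100,3);d=crop(t,340,215,133,67,3);e=crop(s,205,290,133,97,3)
o=np.zeros((591,798,3),np.uint8)
o[:390,:399]=a;o[390:591,:399]=d;o[:300,399:798]=b;o[300:591,399:798]=e
cv2.imwrite('pics/crop0.png',o)
print('cap',tri((t,(396,255)),(s,(253,312))))
print('pad',tri((t,(230,248)),(s,(238,210))), plane(t,(230,248),57))
print('cover',tri((t,(194,202)),(s,(277,160))))
print('cork',plane(t,(381,249),15))
E
```

```text
cap (array([ 445.69678364, -266.63741798,  146.40382051]), [np.float64(1.9609521520537778), np.float64(1.9609521520538615)])
pad (array([470.3061221 , 136.03519879,  10.57929585]), [np.float64(0.7541973440281233), np.float64(0.7541973440279739)]) [470.16361507 132.21115995  57.        ]
cover (array([589.78268865, 214.97743884,  93.30195683]), [np.float64(3.482128934713065), np.float64(3.4821289347130375)])
cork [ 455.68218448 -262.85096694   15.        ]
```

View pics/crop0.png

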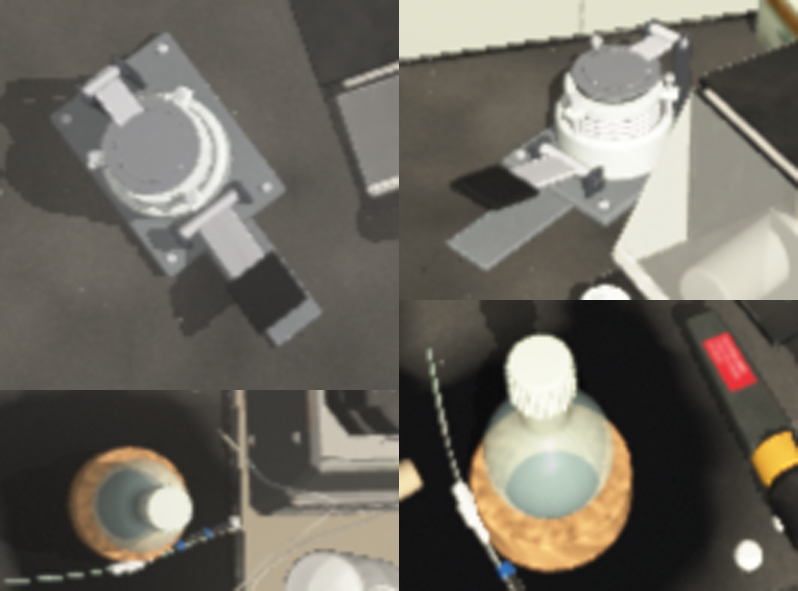

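The crops show the pad centre at top (229.3,248) and side (237,197.3). The cover centre is at top (190.7,200.7) and side (277.7,160). The cap top is at top (396.3,254.3) and side (252,307). The plate's four screws are visible in the top crop.

```bash
python3 - <<'E'
from h import *
t=load('top0.png');s=load('side0.png')
print('cap top',tri((t,(396.3,254.3)),(s,(252,307))), plane(t,(396.3,254.3),150))
P=tri((t,(229.3,248)),(s,(237,197.3)));print('pad',P, plane(t,(229.3,248),57))
C=tri((t,(190.7,200.7)),(s,(277.7,160)));print('cover',C)
sc=np.array([(163,48),(66,120),(170,258),(267,187)])/3+[140,150]
S=np.array([plane(t,p,12) for p in sc]);print(S.round(1),S.mean(0))
for i in range(4): print(np.linalg.norm(S[i]-S[i-1]),np.degrees(np.arctan2(*(S[i]-S[i-1])[1::-1])))
d=C[0]-P[0];print(np.linalg.norm(d[:2]),np.degrees(np.arctan2(d[1],d[0])))
# masks: cork outline, pad
hsv=cv2.cvtColor(t['img'],cv2.COLOR_RGB2HSV)
m=cv2.inRange(hsv,(5,80,60),(22,255,255));m[:, :350]=0;m[:, 420:]=0;m[:225]=0;m[285:]=0
p=cv2.findNonZero(m);c,r=cv2.minEnclosingCircle(p);print('cork',c,r,plane(t,c,15),plane(t,c,25))
from plant import arm
from scipy.spatial.transform import Rotation as R
print(R.from_quat(arm.sense()['ee_rot']).as_matrix().round(3))
E
```

```text
cap top (array([ 446.40544732, -264.25554868,  157.53665917]), [np.float64(0.6270346096012219), np.float64(0.627034609601296)]) [ 445.50477581 -266.24653589  150.        ]
pad (array([471.03107869, 133.99596888,  55.8885641 ]), [np.float64(0.8354565552609262), np.float64(0.8354565552608225)]) [470.21373073 133.98035623  57.        ]
cover (array([593.73575008, 224.25137954,  86.08183772]), [np.float64(3.35434151251667), np.float64(3.354341512516453)])
[[689.4 226.1  12. ]
 [627.4 312.1  12. ]
 [503.5 222.8  12. ]
 [563.6 136.7  12. ]] [595.98495308 224.41228613  12.        ]
154.26321141750327 35.40120309912564
105.9993188187529 125.79046346460508
152.7210007335347 -144.21673555211635
104.98174690128639 -55.049314983459276
152.32358824197348 36.33633769594601
cork (382.71697998046875, 252.90565490722656) 20.336761474609375 [ 445.25939827 -266.98460037   15.        ] [ 445.5882435  -264.55339807   25.        ]
[[ 0.902  0.431 -0.   ]
 [ 0.431 -0.902  0.001]
 [ 0.    -0.001 -1.   ]]
```

Measurements agree with the text: the flask is at (445.5,-266) with its cap top near 150. The ring axis is at (595.5,224.4), yaw 35.8°, and the pad is at (472,135). First I'll yaw the tool to align with world axes, close the gripper and go above the pad.

>>> arm_command([
  [0, 0, 0, 0, 0, 0, 1],
  [0, 0, 0, 0, 0, 0, 1],
  [0, 0, 0, 0, 0, 0, 1],
  [0, 0, 0, 0, 0, 0, 1],
  [0, 0, 0, 0, 0, 0, 0.25],
  [0, 0.016, -0.045, 0, 0, 0, 0],
  [0, 0.017, -0.045, 0, 0, 0, 0],
  [0, 0.017, -0.045, 0, 0, 0, 0],
  [0, 0.017, -0.045, 0, 0, 0, 0],
  [0, 0.017, -0.045, 0, 0, 0, 0],
  [0, 0.017, -0.045, 0, 0, 0, 0],
  [0, 0.017, -0.045, 0, 0, 0, 0],
  [0, 0.017, -0.045, 0, 0, 0, 0],
  [0, 0.017, -0.045, 0, 0, 0, 0],
  [0, 0.017, -0.045, 0, 0, 0, 0],
  [0, 0.017, -0.045, 0, 0, 0, 0],
  [0, 0.017, -0.045, 0, 0, 0, 0],
  [0, 0.017, -0.045, 0, 0, 0, 0],
  [0, 0.016, -0.045, 0, 0, 0, 0],
  [0, 0, 0, 0, 0, 0, 0],
])

```text
t: 2.15
ee_pos: [473.3, 138.2, 212.0]
ee_rot: [1.0, 0.004, -0.0, -0.0]
wrist_force: [0.3, -0.8, 0.1]
opening: 0.5
gripper_force: 0.0
```

>>> arm_command([
  [0, 0, 0.003, 0.03, 0, 0, 0],
  [0, 0, 0, 0.04, 0, 0, 0],
  [0, 0, 0, 0.04, 0, 0, 0],
  [0, 0, 0, 0.03, 0, 0, 0],
  [0, 0, 0, 0.008, 0, 0, 0],
  [0, 0, 0, 0.004, 0, 0, 0],
  [0, 0, 0, 0.004, 0, 0, 0],
  [0, -0.001, 0.001, 0.004, 0, 0, 0],
  [0, -0.001, 0.001, 0.004, 0, 0, 0],
  [0, -0.001, 0.001, 0.004, 0, 0, 0],
  [0, -0.001, 0, 0.004, 0, 0, 0],
  [0, 0, 0, 0.004, 0, 0, 0],
])

```text
t: 3.35
ee_pos: [468.5, 127.9, 36.4]
ee_rot: [1.0, 0.0, 0.0, 0.0]
wrist_force: [-1.6, -0.5, 5.3]
opening: 0.6
gripper_force: 2.1
```

>>> arm_command([
  [0, 0, -0.002, 0.003, 0, 0, 0],
  [0, 0, 0, 0.002, 0, 0, 0],
  [0, 0, 0, 0, 0, 0, 0],
  [0, 0, 0, 0, 0, 0, 0],
])

```text
t: 3.75
ee_pos: [468.9, 130.0, 31.6]
ee_rot: [1.0, 0.0, 0.0, -0.0]
wrist_force: [0.1, -1.3, 3.4]
opening: 0.4
gripper_force: 1.8
```

>>> arm_command([
  [0, 0, 0, 0.001, 0, 0, 0],
  [0, 0, 0, 0.001, 0, 0, 0],
  [0, 0, 0, 0, 0, 0, 0],
  [0, 0, 0, 0, 0, 0, 0],
])

```text
t: 4.15
ee_pos: [468.6, 129.9, 29.4]
ee_rot: [1.0, 0.0, -0.0, -0.0]
wrist_force: [-0.0, -1.2, 4.0]
opening: 0.5
gripper_force: 1.7
```

```bash
python3 - <<'E'
from h import *
t=shot('top','top1.png');s=shot('side','side1.png')
a=cv2.resize(t['img'][150:280,140:273,::-1],None,fx=3,fy=3);b=cv2.resize(s['img'][125:255,205:338,::-1],None,fx=3,fy=3)
cv2.imwrite('pics/crop1.png',np.hstack([a,b]));print(arm.sense()['wrist_force'])
E
```

```text
[-1.35113477 -1.51482073  3.70382168]
```

View pics/crop1.png

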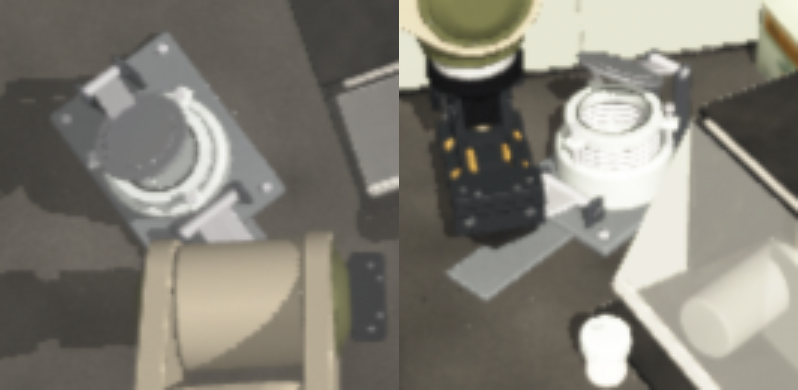

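The cover is only partly open even though the tip is at 29 mm, so the finger may not be on the pad. I'll check the wrist view.

```bash
python3 - <<'E'
from h import *
t=shot('wrist','w1.png');print(proj(t,[472,135,57]),proj(t,arm.sense()['ee_pos']),proj(t,[595.5,224.4,82]),proj(t,[545,188,26]))
cv2.imwrite('pics/w1.png',t['img'][:,:,::-1])
E
```

```text
[263.58401795 274.35516586] [275.59353606 257.17639427] [ -79.33362345 -114.47604819] [145.91259111  94.71172303]
```

View pics/w1.png

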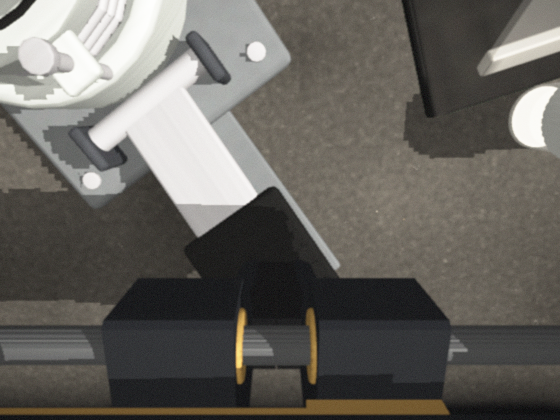

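The finger is on the pad and the force is still only the spring's, so I'll press further.

>>> arm_command([
  [0, 0, 0, 0.002, 0, 0, 0],
  [0, 0, 0, 0.001, 0, 0, 0],
  [0, 0, 0, 0, 0, 0, 0],
])

```text
t: 4.6
ee_pos: [468.6, 130.0, 26.3]
ee_rot: [1.0, 0.0, -0.0, -0.0]
wrist_force: [-0.6, -1.1, 3.8]
opening: 0.7
gripper_force: 1.6
```

>>> arm_command([
  [0, 0, 0, 0.001, 0, 0, 0],
  [0, 0, 0, 0.001, 0, 0, 0],
  [0, 0, 0, 0, 0, 0, 0],
])

```text
t: 4.9
ee_pos: [468.6, 130.0, 24.3]
ee_rot: [1.0, 0.0, -0.0, -0.0]
wrist_force: [-1.8, -0.9, 4.1]
opening: 0.5
gripper_force: 1.5
```

```bash
python3 - <<'E'
from h import *
t=shot('top','top2.png');s=shot('side','side2.png')
a=cv2.resize(t['img'][150:280,140:273,::-1],None,fx=3,fy=3);b=cv2.resize(s['img'][125:255,205:338,::-1],None,fx=3,fy=3)
cv2.imwrite('pics/crop2.png',np.hstack([a,b]));S=arm.sense();print(S['wrist_force'],S['ee_pos'])
E
```

```text
[-0.9679341  -0.28580603  3.88392695] [468.62667244 129.98411442  24.38523031]
```

View pics/crop2.png

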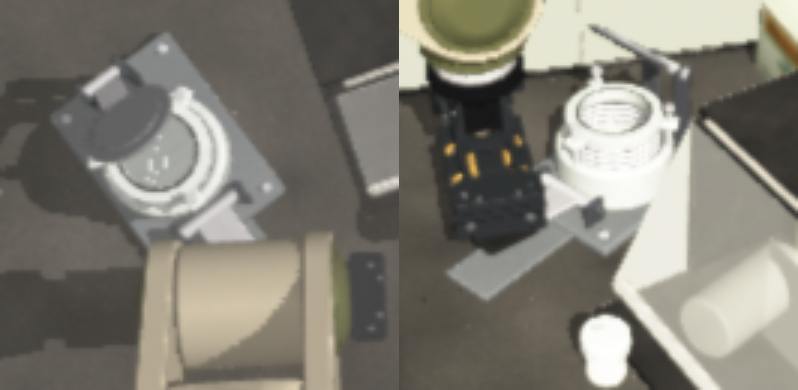

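The cover is now about 60° open and still moving, so I'll keep pressing in small steps until the force rises.

>>> arm_command([
  [0, 0, 0, 0.002, 0, 0, 0],
  [0, 0, 0, 0.002, 0, 0, 0],
  [0, 0, 0, 0, 0, 0, 0],
])

```text
t: 5.3
ee_pos: [468.6, 130.0, 20.1]
ee_rot: [1.0, 0.0, -0.0, -0.0]
wrist_force: [-0.6, -1.2, 1.4]
opening: 0.6
gripper_force: 1.3
```

>>> arm_command([
  [0, 0, 0, 0.002, 0, 0, 0],
  [0, 0, 0, 0.001, 0, 0, 0],
  [0, 0, 0, 0, 0, 0, 0],
])

```text
t: 5.6
ee_pos: [468.7, 130.0, 17.2]
ee_rot: [1.0, 0.0, -0.0, -0.0]
wrist_force: [-0.5, -0.3, 2.7]
opening: 0.7
gripper_force: 0.9
```

>>> arm_command([
  [0, 0, 0, 0.001, 0, 0, 0],
  [0, 0, 0, 0.001, 0, 0, 0],
  [0, 0, 0, 0, 0, 0, 0],
])

```text
t: 5.9
ee_pos: [468.7, 130.0, 15.3]
ee_rot: [1.0, 0.0, -0.0, -0.0]
wrist_force: [-0.7, -0.8, 1.3]
opening: 0.6
gripper_force: 0.7
```

>>> arm_command([
  [0, 0, 0, 0.001, 0, 0, 0],
  [0, 0, 0, 0.001, 0, 0, 0],
  [0, 0, 0, 0, 0, 0, 0],
])

```text
t: 6.2
ee_pos: [468.7, 130.0, 13.3]
ee_rot: [1.0, 0.0, -0.0, -0.0]
wrist_force: [-0.9, 0.2, 1.4]
opening: 0.4
gripper_force: 0.2
```

```bash
python3 - <<'E'
from h import *
t=shot('wrist','w3.png');s=shot('side','side3.png')
a=cv2.resize(t['img'][:,:,::-1],None,fx=.71,fy=.71);b=cv2.resize(s['img'][125:255,205:338,::-1],None,fx=3,fy=3)[:298]
cv2.imwrite('pics/crop3.png',np.hstack([a,b]));S=arm.sense();print(S['wrist_force'],S['ee_pos'])
E
```

```text
[-0.22014965 -0.16914403  0.9381954 ] [468.74127192 129.96865508  13.40923641]
```

View pics/crop3.png

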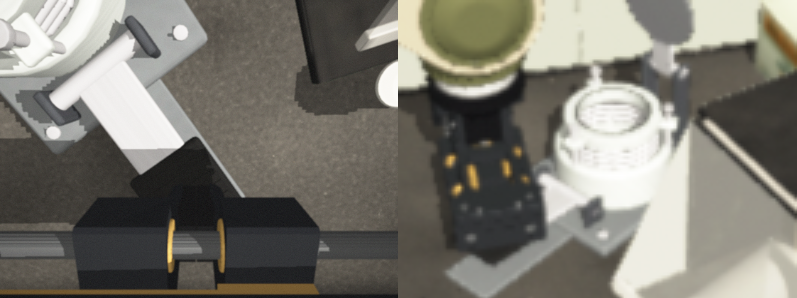

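The cover is now past upright in the side view. I'll continue to the stop.

>>> arm_command([
  [0, 0, 0, 0.001, 0, 0, 0],
  [0, 0, 0, 0.001, 0, 0, 0],
  [0, 0, 0, 0, 0, 0, 0],
])

```text
t: 6.6
ee_pos: [468.7, 130.0, 11.3]
ee_rot: [1.0, 0.0, -0.0, -0.0]
wrist_force: [0.5, 0.1, 0.3]
opening: 0.6
gripper_force: 0.0
```

>>> arm_command([
  [0, 0, 0, 0.001, 0, 0, 0],
  [0, 0, 0, 0.001, 0, 0, 0],
  [0, 0, 0, 0, 0, 0, 0],
])

```text
t: 6.9
ee_pos: [468.6, 129.9, 9.3]
ee_rot: [1.0, 0.0, -0.0, -0.0]
wrist_force: [0.1, -0.4, 0.1]
opening: 0.5
gripper_force: 0.0
```

>>> arm_command([
  [0, 0, 0, 0.001, 0, 0, 0],
  [0, 0, 0, 0.001, 0, 0, 0],
  [0, 0, 0, 0, 0, 0, 0],
])

```text
t: 7.2
ee_pos: [468.6, 129.9, 7.3]
ee_rot: [1.0, 0.0, -0.0, 0.0]
wrist_force: [-0.8, 0.0, -1.1]
opening: 0.6
gripper_force: 0.0
```

```bash
python3 - <<'E'
from h import *
t=shot('wrist','w4.png');s=shot('side','side4.png')
a=t['img'][180:420,:,::-1];b=cv2.resize(s['img'][110:240,205:338,::-1],None,fx=1.8,fy=1.8)[:234]
o=np.zeros((240,560+b.shape[1],3),np.uint8);o[:,:560]=a;o[:b.shape[0],560:]=b
cv2.imwrite('pics/crop4.png',o);S=arm.sense();print(S['wrist_force'],S['ee_pos'])
E
```

```text
[ 0.33963432 -0.05361083  0.598141  ] [468.67263771 129.9387052    7.42297982]
```

View pics/crop4.png

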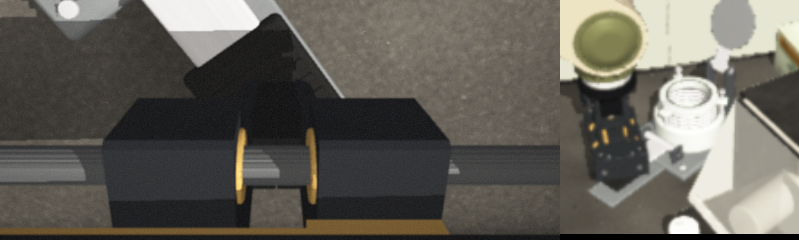

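>>> arm_command([
  [0, 0, 0, 0.001, 0, 0, 0],
  [0, 0, 0, 0.001, 0, 0, 0],
  [0, 0, 0, 0, 0, 0, 0],
])

```text
t: 7.6
ee_pos: [468.6, 129.9, 5.3]
ee_rot: [1.0, 0.0, -0.0, -0.0]
wrist_force: [0.9, 0.7, 0.3]
opening: 0.5
gripper_force: 0.0
```

>>> arm_command([
  [0, 0, 0, 0.001, 0, 0, 0],
  [0, 0, 0, 0.001, 0, 0, 0],
  [0, 0, 0, 0, 0, 0, 0],
])

```text
t: 7.9
ee_pos: [468.7, 129.9, 3.5]
ee_rot: [1.0, 0.0, 0.0, 0.0]
wrist_force: [-1.4, 1.0, 3.3]
opening: 0.6
gripper_force: 2.0
```

>>> arm_command([
  [0, 0, 0, 0.001, 0, 0, 0],
  [0, 0, 0, 0, 0, 0, 0],
  [0, 0, 0, 0, 0, 0, 0],
])

```text
t: 8.2
ee_pos: [468.7, 129.9, 2.8]
ee_rot: [1.0, 0.0, 0.0, 0.0]
wrist_force: [-2.1, -1.0, 6.4]
opening: 0.4
gripper_force: 3.3
```

```bash
python3 - <<'E'
from h import *
u=np.array([-.811,-.585]);n=np.array([.585,-.811]);H=np.array([545.2,188.1])
t=shot('wrist','w5.png')
for f,obs in(('w1.png','(278,187),(185,245)'),('w4.png','(278,193),(185,258)')):
  c=load(f);print(f,obs)
  for z in(5,15,25,35,45,55):
    print(z,[proj(c,[*(H+u*63+n*s),z]).round() for s in(27,-27)])
cam=load('w4.png');print(-cam['R'].T@cam['t'])
# dark mask diff between w4 and w5
d=cv2.absdiff(cam['img'],t['img']).sum(2);print((d>60).sum())
c=load('w1.png');print([proj(c,[468.6,129.9,z]).round() for z in (29,48)])
E
```

```text
w1.png (278,187),(185,245)
5 [array([277., 167.]), array([197., 224.])]
15 [array([277., 169.]), array([193., 229.])]
25 [array([277., 173.]), array([189., 236.])]
35 [array([277., 176.]), array([184., 242.])]
45 [array([277., 180.]), array([179., 250.])]
55 [array([277., 185.]), array([173., 258.])]
w4.png (278,193),(185,258)
5 [array([277., 173.]), array([188., 237.])]
15 [array([277., 177.]), array([183., 244.])]
25 [array([277., 181.]), array([178., 252.])]
35 [array([277., 186.]), array([172., 260.])]
45 [array([277., 191.]), array([165., 270.])]
55 [array([278., 197.]), array([157., 282.])]
[538.00355096 130.19153258 179.149332  ]
18215
[array([276., 257.]), array([276., 273.])]
```

>>> arm_command([
  [0, 0, 0, 0.001, 0, 0, 0],
  [0, 0, 0, 0.0005, 0, 0, 0],
  [0, 0, 0, 0, 0, 0, 0],
])

```text
t: 8.55
ee_pos: [468.7, 129.9, 1.6]
ee_rot: [1.0, 0.0, 0.0, 0.0]
wrist_force: [-3.6, -1.2, 9.6]
opening: 0.4
gripper_force: 5.5
```

>>> arm_command([
  [0, 0, 0, 0.001, 0, 0, 0],
  [0, 0, 0, 0, 0, 0, 0],
  [0, 0, 0, 0, 0, 0, 0],
  [0, 0, 0, 0, 0, 0, 0],
])

```text
t: 8.95
ee_pos: [468.8, 129.9, 1.0]
ee_rot: [1.0, 0.0, 0.0, 0.0]
wrist_force: [-4.4, -1.8, 15.4]
opening: 0.5
gripper_force: 7.8
```

```bash
python3 - <<'E'
from h import *
t=shot('top','top6.png');s=shot('side','side6.png');w=shot('wrist','w6.png')
b=cv2.resize(s['img'][100:240,205:338,::-1],None,fx=3,fy=3);a=cv2.resize(t['img'][150:290,140:273,::-1],None,fx=3,fy=3)
cv2.imwrite('pics/crop6.png',np.hstack([a,b]));print(arm.sense()['wrist_force'])
E
```

```text
[-4.3522155   0.11812648 15.30535504]
```

View pics/crop6.png

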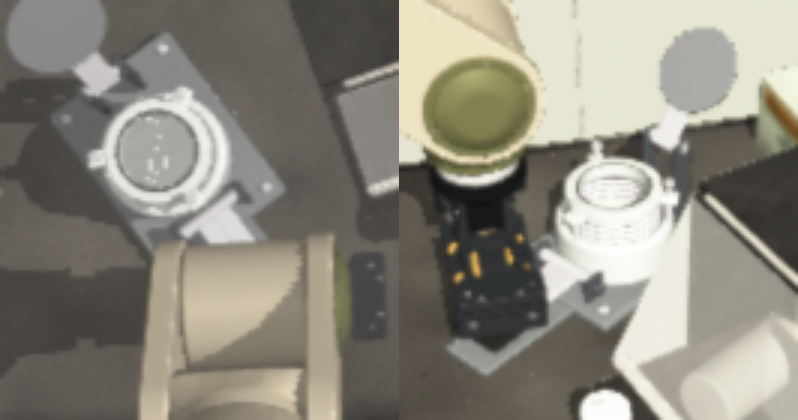

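The cover is fully open, leaning back behind the ring, in both views. I'll lift straight off, open the gripper and go above the flask.

>>> arm_command([
  [0, 0, 0, -0.01, 0, 0, 0],
  [0, 0, 0, -0.03, 0, 0, 0],
  [0, 0, 0, -0.045, 0, 0, 0],
  [0, 0, 0, -0.045, 0, 0, 0],
  [0, 0, 0, -0.045, 0, 0, 0],
  [0, 0, 0, -0.045, 0, 0, 0],
  [1, -0.002, 0.044, 0, 0, 0, 0],
  [1, -0.002, 0.044, 0, 0, 0, 0],
  [1, -0.002, 0.044, 0, 0, 0, 0],
  [1, -0.003, 0.044, 0, 0, 0, 0],
  [1, -0.003, 0.044, 0, 0, 0, 0],
  [1, -0.003, 0.044, 0, 0, 0, 0],
  [1, -0.003, 0.044, 0, 0, 0, 0],
  [1, -0.003, 0.044, 0, 0, 0, 0],
  [1, -0.002, 0.044, 0, 0, 0, 0],
  [1, 0, 0, 0, 0, 0, 0],
])

```text
t: 10.7
ee_pos: [445.3, -270.4, 219.4]
ee_rot: [1.0, -0.002, -0.0, 0.0]
wrist_force: [0.1, -0.1, 0.5]
opening: 78.4
gripper_force: 0.0
```

```bash
python3 - <<'E'
from h import *
s=load('side6.png')
print([ (z,proj(s,[468.8,129.9,z]).round()) for z in(0,30,65,90)])
t=load('top6.png');print('cover',tri((t,(159,160)),(s,(304.7,123.3))))
c=shot('wrist','w7.png');d=shot('side','side7.png')
g=np.zeros((420,800,3),np.uint8);g[:,:560]=c['img'][:,:,::-1];g[:360,560:]=cv2.resize(d['img'][220:400,195:315,::-1],None,fx=2,fy=2)
cv2.imwrite('pics/c7.png',g)
print('capTopproj',proj(c,[445.5,-266,150]),'tcp',arm.sense()['ee_pos'],proj(c,arm.sense()['ee_pos']),proj(d,arm.sense()['ee_pos']), arm.sense()['wrist_force'])
m=cv2.inRange(c['img'],(190,190,180),(255,255,255));n,l,st,ce=cv2.connectedComponentsWithStats(m)
for i in range(1,n):
  if st[i,4]>300: print(st[i],ce[i])
E
```

```text
[(0, array([238., 215.])), (30, array([237., 206.])), (65, array([236., 196.])), (90, array([235., 188.]))]
cover (array([684.96904074, 287.26619552, 147.94674608]), [np.float64(1.7784063303426345), np.float64(1.7784063303429816)])
capTopproj [268.92096497 218.0818218 ] tcp [ 445.66242015 -266.32841207  219.71130638] [267.35854229 256.79266981] [249.07760282 285.27086426] [-0.41731157  1.2943179  -0.30017085]
[   0    0   88   34 1142] [34.66462347 12.98774081]
[  361    19   199   306 17212] [446.47519173 224.01864978]
[ 448   35  112  127 3925] [492.85757962 133.89528662]
[  0  73  27  35 771] [11.3540856  90.76264591]
[ 241  148   73   95 3716] [279.74004306 202.93998924]
[ 74 281  35  44 654] [ 90.89143731 298.53058104]
[ 356  364   83   44 2848] [392.29740169 387.51439607]
```

View pics/c7.png

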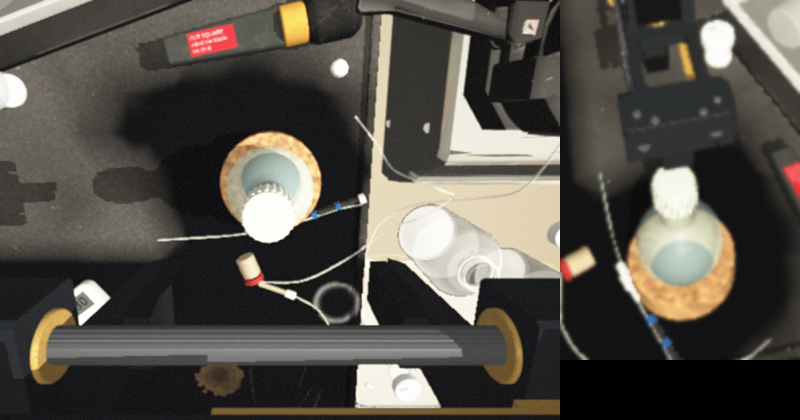

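The cap top is at wrist (268,218), exactly where predicted, so its 150 mm height is confirmed. What's unclear is where the fingertips really are relative to the reported TCP.

```bash
python3 - <<'E'
from h import *
d=load('side7.png');c=load('w7.png');E=np.array([445.5,-266.3,219.5])
P=lambda cam,o:proj(cam,E+o).round().tolist()
print('side body',[P(d,[x,-93.5,64]) for x in(-37,37)],'tip near',[P(d,[x,-61,0]) for x in(-9,9)],'tip far',[P(d,[x,61,0]) for x in(-9,9)])
print('wrist tips R',[P(c,[x,-y,z]) for x,y,z in((9,44,0),(-9,44,0),(9,61,0),(9,44,27),(9,44,64))])
g=cv2.cvtColor(d['img'],cv2.COLOR_RGB2GRAY)
for x in(232,240,246,250,255,260,266,274): print(x,g[280:322:2,x].tolist())
gw=cv2.cvtColor(c['img'],cv2.COLOR_RGB2GRAY)
print(gw[240:330:6,100:440:20])
E
```

```text
side body [[229.0, 318.0], [286.0, 307.0]] tip near [[250.0, 320.0], [262.0, 317.0]] tip far [[238.0, 257.0], [248.0, 255.0]]
wrist tips R [[357.0, 239.0], [355.0, 273.0], [392.0, 239.0], [371.0, 261.0], [400.0, 305.0]]
232 [50, 51, 59, 50, 51, 50, 51, 52, 50, 51, 57, 67, 61, 55, 48, 37, 23, 12, 14, 12, 13]
240 [76, 55, 58, 51, 50, 50, 63, 56, 51, 50, 37, 35, 32, 30, 38, 67, 121, 102, 70, 41, 33]
246 [46, 63, 52, 50, 51, 51, 50, 51, 50, 43, 36, 39, 201, 241, 244, 245, 245, 246, 246, 247, 245]
250 [52, 59, 51, 51, 51, 51, 51, 50, 50, 49, 48, 48, 128, 243, 244, 245, 245, 246, 246, 248, 249]
255 [64, 51, 51, 50, 50, 51, 50, 51, 50, 49, 48, 56, 228, 244, 244, 245, 245, 246, 246, 251, 242]
260 [51, 51, 50, 50, 51, 51, 50, 50, 46, 47, 45, 40, 87, 225, 244, 245, 246, 247, 244, 240, 234]
266 [52, 51, 50, 50, 50, 50, 51, 37, 19, 19, 19, 18, 18, 18, 19, 18, 19, 18, 16, 14, 36]
274 [49, 51, 53, 102, 69, 46, 37, 20, 18, 19, 19, 19, 20, 18, 19, 20, 20, 18, 20, 19, 19]
[[ 98 108 102 210 120  23  14  28 248  57  24  21  24  75 221 242 248]
 [ 91  83  93  76  34  22  21  23  24  22  19  25  27  65 2
[... 235 characters left out ...]
 26  27  22  26  21 107 135  18  29  23  24  26  23  28 225]
 [ 17  24  31  21  24  12  20  24 108  26  21  30  22  23  24  26 238]
 [ 25  25  30  24  24  26  22  24 228 203 114  23  65  19  18  27  31]
 [208  26  25  27  22  18  18  20  21 143  25 113  43  23  23  26  30]
 [247  24  22  31  23  22  20  26  23  63  24 124  23  34  24  21  31]
 [255  21  25  41  24  24  23  23  24  20 153  57  20  71  26  25  27]
 [245  26  24  42  21  23  27  24  27  20  23  63  26  55  23  25  20]
 [ 31  28  26  37  23  20  26  22  22  28  22 208  17 104  22  18  23]
 [ 29  28  29  39  24  20  25  25  23  29  21  47  98  81  26  17  34]
 [ 30  28  39  39  30  26  34  30  29  28  25  27  33 147  26  24  38]]
```

The side view puts the real fingertips about 27 to 30 mm above the reported TCP. That matches the pad contact at the stop (31 mm against about 3 reported). I'll go down to a reported z of about 92, which is safe either way, and close there. The opening will tell cap (37) from neck (28).

>>> arm_command([
  [1, 0, 0, 0.03, 0, 0, 0],
  [1, 0, 0, 0.03, 0, 0, 0],
  [1, 0, 0, 0.02, 0, 0, 0],
  [1, 0, 0, 0.015, 0, 0, 0],
  [1, 0, 0, 0.015, 0, 0, 0],
  [1, 0, 0, 0.01, 0, 0, 0],
  [1, 0, 0, 0.007, 0, 0, 0],
  [1, 0, 0, 0, 0, 0, 0],
  [1, 0, 0, 0, 0, 0, 0],
])

```text
t: 11.7
ee_pos: [446.2, -266.0, 93.5]
ee_rot: [1.0, 0.001, 0.0, 0.0]
wrist_force: [-0.5, 0.1, 0.1]
opening: 88.3
gripper_force: 0.0
```

```bash
python3 - <<'E'
from h import *
d=shot('side','side8.png');c=shot('wrist','w8.png');S=arm.sense();print(S['ee_pos'],S['wrist_force'],proj(c,[445.5,-266,150]))
g=cv2.cvtColor(d['img'],cv2.COLOR_RGB2GRAY)
for x in range(240,268,3): print(x,g[296:356:3,x].tolist())
print('cap in side',[proj(d,[445.5,-266,z]).round() for z in(120,150)])
E
```

```text
[ 446.2260843  -266.22957365   93.56081469] [-0.3723815   0.25504744  0.52406835] [275.41456874 320.00823841]
240 [45, 45, 46, 46, 46, 46, 44, 47, 48, 45, 46, 46, 77, 47, 50, 50, 50, 50, 116, 175]
243 [47, 46, 33, 91, 113, 76, 54, 48, 46, 46, 45, 44, 88, 48, 45, 50, 53, 54, 152, 168]
246 [48, 40, 52, 165, 167, 167, 168, 163, 50, 46, 46, 46, 46, 48, 59, 50, 64, 56, 181, 179]
249 [49, 35, 134, 166, 167, 167, 169, 167, 50, 46, 46, 46, 49, 85, 59, 49, 50, 59, 189, 187]
252 [49, 41, 144, 165, 167, 167, 169, 163, 46, 45, 47, 47, 46, 50, 54, 49, 49, 54, 163, 192]
255 [50, 38, 129, 165, 167, 167, 168, 128, 46, 45, 46, 46, 46, 47, 50, 50, 50, 49, 121, 193]
258 [54, 55, 40, 163, 167, 167, 169, 99, 45, 46, 46, 47, 46, 50, 50, 49, 50, 47, 172, 192]
261 [74, 181, 180, 172, 173, 164, 160, 68, 46, 46, 46, 46, 46, 59, 49, 50, 49, 47, 184, 189]
264 [45, 46, 72, 138, 160, 168, 106, 48, 45, 46, 45, 46, 47, 58, 49, 49, 51, 69, 186, 183]
267 [44, 46, 46, 46, 46, 45, 51, 46, 46, 46, 47, 47, 48, 54, 48, 50, 105, 183, 179, 171]
cap in side [array([253., 321.]), array([252., 311.])]
```

>>> arm_command([
  [0, 0, 0, 0, 0, 0, 0],
  [0, 0, 0, 0, 0, 0, 0],
  [0, 0, 0, 0, 0, 0, 0],
  [0, 0, 0, 0, 0, 0, 0],
  [0, 0, 0, 0, 0, 0, 0],
  [0, 0, 0, 0, 0, 0, 0],
  [0, 0, 0, 0, 0, 0, 0],
  [0, 0, 0, 0, 0, 0, 0],
])

```text
t: 12.6
ee_pos: [445.9, -265.9, 92.9]
ee_rot: [1.0, 0.0, -0.0, -0.0]
wrist_force: [-0.4, 0.6, 0.6]
opening: 35.1
gripper_force: 30.0
```

The opening is 35 mm at 30 N, so it holds the cap. Lifting.

>>> arm_command([
  [0, 0, 0, -0.005, 0, 0, 0],
  [0, 0, 0, -0.01, 0, 0, 0],
  [0, 0, 0, -0.02, 0, 0, 0],
  [0, 0, 0, -0.03, 0, 0, 0],
  [0, 0, 0, -0.03, 0, 0, 0],
  [0, 0, 0, -0.03, 0, 0, 0],
  [0, 0, 0, -0.02, 0, 0, 0],
  [0, 0, 0, -0.01, 0, 0, 0],
  [0, 0, 0, 0, 0, 0, 0],
  [0, 0, 0, 0, 0, 0, 0],
])

```text
t: 13.6
ee_pos: [445.7, -265.8, 247.1]
ee_rot: [1.0, 0.0, -0.001, -0.001]
wrist_force: [0.0, -0.3, -1.9]
opening: 35.5
gripper_force: 30.0
```

```bash
python3 - <<'E'
from h import *
t=load('top0.png');s=load('side0.png')
for z in(0,100,150,200): print(z,plane(t,(262,212),z)[:2].round(),plane(t,(235,155),z)[:2].round(), plane(t,(345,110),z)[:2].round())
print('front L top?',tri((t,(263,213)),(s,(277,218))),tri((t,(240,140)),(s,(308,157))))
S=arm.sense();print(S['ee_pos'],S['wrist_force'],S['wrist_torque'],S['opening'])
E
```

```text
0 [563.  50.] [719. 119.] [ 836. -184.]
100 [557.  48.] [700. 112.] [ 808. -166.]
150 [554.  48.] [691. 108.] [ 794. -158.]
200 [551.  47.] [681. 105.] [ 780. -149.]
front L top? (array([556.60798602,  46.6501012 ,  46.69861018]), [np.float64(0.8492659293588146), np.float64(0.8492659293588171)]) (array([681.45541261,  98.78411793, 179.11744932]), [np.float64(38.045722004887764), np.float64(38.04572200488762)])
[ 445.65527036 -265.8069332   247.08812847] [ 0.01652993 -0.30437796 -1.86838669] [ 0.00617925  0.08135935 -0.06023569] 35.51797266112664
```

The flask is held, with about 1.9 N of weight. I'll carry it well clear of the draft shield, along y first and then out to the ring, and then yaw.

>>> arm_command([
  [0, 0, -0.02, 0, 0, 0, 0],
  [0, 0, -0.035, 0, 0, 0, 0],
  [0, 0, -0.04, 0, 0, 0, 0],
  [0, 0, -0.04, 0, 0, 0, 0],
  [0, 0, -0.04, 0, 0, 0, 0],
  [0, 0, -0.04, 0, 0, 0, 0],
  [0, 0, -0.04, 0, 0, 0, 0],
  [0, 0, -0.04, 0, 0, 0, 0],
  [0, 0, -0.04, 0, 0, 0, 0],
  [0, 0, -0.04, 0, 0, 0, 0],
  [0, 0, -0.04, 0, 0, 0, 0],
  [0, 0, -0.035, 0, 0, 0, 0],
  [0, 0, -0.025, 0, 0, 0, 0],
  [0, 0, -0.015, 0, 0, 0, 0],
  [0, 0, 0, 0, 0, 0, 0],
])

```text
t: 15.1
ee_pos: [444.2, 225.8, 247.0]
ee_rot: [1.0, 0.002, -0.001, 0.0]
wrist_force: [0.5, -0.5, -2.6]
opening: 35.0
gripper_force: 30.0
```

>>> arm_command([
  [0, 0.015, 0, 0, 0, 0, 0],
  [0, 0.025, 0, 0, 0, 0, 0],
  [0, 0.03, 0, 0, 0, 0, 0],
  [0, 0.03, 0, 0, 0, 0, 0],
  [0, 0.03, 0, 0, 0, 0, 0],
  [0, 0.015, 0, 0, 0, 0, 0],
  [0, 0.005, 0, 0, 0, 0, -0.5],
  [0, 0, 0, 0, 0, 0, -1],
  [0, 0, 0, 0, 0, 0, -1],
  [0, 0, 0, 0, 0, 0, -1],
  [0, 0, 0, 0, 0, 0, -1],
  [0, 0, 0, 0, 0, 0, -1],
  [0, 0, 0, 0, 0, 0, -0.5],
  [0, 0, 0, 0, 0, 0, 0],
  [0, 0, 0, 0, 0, 0, 0],
])

```text
t: 16.6
ee_pos: [595.3, 223.6, 247.5]
ee_rot: [0.951, 0.308, -0.001, -0.0]
wrist_force: [0.4, -0.7, -2.4]
opening: 35.2
gripper_force: 30.0
```

```bash
python3 - <<'E'
from h import *
from scipy.spatial.transform import Rotation as R
S=arm.sense();M=R.from_quat(S['ee_rot']).as_matrix();print(S['ee_pos'],M.round(3).tolist(),S['wrist_force'],S['opening'])
print('need tool', (M.T@(np.array([595.5,224.4,S['ee_pos'][2]])-S['ee_pos'])).round(1))
# ring centre refine: bright housing/ring in top6 (unobstructed)
t=load('top6.png');g=t['img'].min(2);m=(g>150).astype(np.uint8);m[:175]=0;m[225:]=0;m[:,:168]=0;m[:,222:]=0
cn=max(cv2.findContours(m,0,1)[0],key=cv2.contourArea);e=cv2.fitEllipse(cn);print(e,plane(t,e[0],52),plane(t,e[0],70))
E
```

```text
[595.28294515 223.63188627 247.54887117] [[0.81, 0.587, -0.001], [0.587, -0.81, -0.0], [-0.001, -0.0, -1.0]] [ 0.39910557 -0.66770707 -2.35593624] 35.21236224145441
need tool [ 0.6 -0.5 -0. ]
((196.16009521484375, 202.09934997558594), (40.51871871948242, 50.933921813964844), 124.70686340332031) [589.53954102 216.56083369  52.        ] [587.97548615 213.78549432  70.        ]
```

```bash
python3 - <<'E'
from h import *
t=load('top6.png');g=cv2.cvtColor(t['img'],cv2.COLOR_RGB2GRAY)
k=cv2.resize(g[175:230,165:225],None,fx=6,fy=6,interpolation=cv2.INTER_CUBIC)
for th in(150,165,180):
  m=((k<th)*255).astype(np.uint8)
  n,l,st,ce=cv2.connectedComponentsWithStats(m);i=l[155,165]
  cn=max(cv2.findContours(((l==i)*255).astype(np.uint8),0,1)[0],key=cv2.contourArea);h=cv2.convexHull(cn);e=cv2.fitEllipse(h)
  c=np.array(e[0])/6+[165,175]-.4;print(th,st[i],c,np.array(e[1])/6,plane(t,c,82))
np.set_printoptions(linewidth=250);print(g[183:222:2,172:222:2])
E
```

```text
150 [    7     0   353   330 58769] [194.10235494 200.52741648] [43.02177938 47.14143372] [590.99685977 216.98142506  82.        ]
165 [    9     0   351   330 52490] [193.98009644 200.6226771 ] [42.24442546 46.55940755] [590.76617382 217.2883407   82.        ]
180 [   78    67   171   168 20411] [191.80539602 199.85792185] [27.98585002 28.27038829] [592.81775369 222.65531782  82.        ]
[[ 80  94 119 134 134 136 136 165 194 221 206 183 190 218 222 237 202 148 137 137 136 104 103 104 104]
 [ 73  75  86  98 105 158 218 231 232 230 229 231 234 236 237 224 230 229 168 138 138 128 104 102 103]
 [ 94  72  69 105 161 226 231 176 136 127 127 122 140 219 236 234 206 212 232 178 137 139 115 128 103]
 [ 98  98  99 165 228 221 151 166 174 197 166 162 163 141 147 231 234 221 223 237 160 139 137 111 104]
 [ 99  99 141 225 223 122 158 167 164 167 180 168 168 166 156 140 232 235 187 234 227 144 139 133 107]
 [ 99 108 191 229 150 178 166 165 167 169 168 168 165 165 167 144 165 234 224 194 240 185 139 140 127]
 [ 99 124 222 216 147 168 165 168 169 168 187 171 167 167 167 161 117 232 234 182 238 226
[... 653 characters left out ...]
 139 167 164 188 175 169 170 169 164 138 164 232 229 203 215 241 190 148 140 143]
 [ 83 102 135 185 229 225 144 124 155 173 170 166 165 121 175 231 232 193 184 236 228 165 108  93 113]
 [ 74  88 110 159 176 227 228 206 143 117 117 122 174 221 229 229 217 193 228 232 178 111 127 124  99]
 [ 73  77  95 115 156 174 211 229 230 229 229 231 222 180 154 203 214 238 233 184 127 149 202 191  95]
 [ 76  75  78  97 119 153 161 150 177 193 198 194 164 150 167 193 209 238 191 131 169 211 211 150 105]
 [ 77  75  75  83 101 107 148 157 168 216 184 166 166 221 227 218 222 162 139 186 217 211 202 146 144]
 [ 75  74  75  76  87 100 102 112 140 178 204 195 189 191 158 137 117 150 201 216 214 220 220 195 146]]
```

The hole centre comes out at (592.8,222.7), within about 3 mm of the screw-based axis. I'll shift about 1 mm back and descend to just above the ring.

>>> arm_command([
  [0, -0.001, 0, 0.02, 0, 0, 0],
  [0, 0, 0, 0.025, 0, 0, 0],
  [0, 0, 0, 0.02, 0, 0, 0],
  [0, 0, 0, 0.015, 0, 0, 0],
  [0, 0, 0, 0.01, 0, 0, 0],
  [0, 0, 0, 0.005, 0, 0, 0],
  [0, 0, 0, 0.004, 0, 0, 0],
  [0, 0, 0, 0.003, 0, 0, 0],
  [0, 0, 0, 0, 0, 0, 0],
])

```text
t: 17.5
ee_pos: [594.8, 223.4, 146.1]
ee_rot: [0.951, 0.309, 0.0, 0.0]
wrist_force: [-0.1, 0.7, -1.2]
opening: 35.0
gripper_force: 30.0
```

>>> arm_command([
  [0, 0, 0, 0.002, 0, 0, 0],
  [0, 0, 0, 0.002, 0, 0, 0],
  [0, 0, 0, 0.002, 0, 0, 0],
  [0, 0, 0, 0, 0, 0, 0],
])

```text
t: 17.9
ee_pos: [594.9, 223.4, 140.2]
ee_rot: [0.951, 0.309, 0.0, 0.0]
wrist_force: [-1.3, -0.5, 3.5]
opening: 35.0
gripper_force: 30.0
```

It's seated near the predicted height, with no side force. Pushing down.

>>> arm_command([
  [0, 0, 0, 0.002, 0, 0, 0],
  [0, 0, 0, 0.002, 0, 0, 0],
  [0, 0, 0, 0.002, 0, 0, 0],
  [0, 0, 0, 0.002, 0, 0, 0],
  [0, 0, 0, 0.002, 0, 0, 0],
  [0, 0, 0, 0, 0, 0, 0],
])

```text
t: 18.5
ee_pos: [594.8, 223.4, 130.1]
ee_rot: [0.951, 0.309, 0.0, 0.0]
wrist_force: [-2.8, -1.5, 6.3]
opening: 35.3
gripper_force: 30.0
```

>>> arm_command([
  [0, 0, 0, 0.002, 0, 0, 0],
  [0, 0, 0, 0.001, 0, 0, 0],
  [0, 0, 0, 0.001, 0, 0, 0],
  [0, 0, 0, 0, 0, 0, 0],
])

```text
t: 18.9
ee_pos: [594.9, 223.4, 126.5]
ee_rot: [0.951, 0.309, 0.0, 0.0]
wrist_force: [-3.0, -0.2, 8.6]
opening: 35.3
gripper_force: 30.0
```

>>> arm_command([
  [0, 0, 0, 0.001, 0, 0, 0],
  [0, 0, 0, 0.001, 0, 0, 0],
  [0, 0, 0, 0.001, 0, 0, 0],
  [0, 0, 0, 0, 0, 0, 0],
])

```text
t: 19.3
ee_pos: [595.2, 223.6, 124.7]
ee_rot: [0.951, 0.309, 0.001, 0.0]
wrist_force: [-4.7, -2.1, 14.2]
opening: 35.1
gripper_force: 30.0
```

>>> arm_command([
  [0, 0, 0, 0.001, 0, 0, 0],
  [0, 0, 0, 0.001, 0, 0, 0],
  [0, 0, 0, 0, 0, 0, 0],
])

```text
t: 19.6
ee_pos: [595.6, 223.7, 124.4]
ee_rot: [0.951, 0.309, 0.002, 0.0]
wrist_force: [-6.0, -2.1, 23.9]
opening: 35.4
gripper_force: 29.9
```

The force climbs steeply at z=124.4, against 124.9 predicted for the stop, so the ring is down. I'll ease off slightly, settle and check.

>>> arm_command([
  [0, 0, 0, -0.0005, 0, 0, 0],
  [0, 0, 0, 0, 0, 0, 0],
  [0, 0, 0, 0, 0, 0, 0],
  [0, 0, 0, 0, 0, 0, 0],
  [0, 0, 0, 0, 0, 0, 0],
])

```text
t: 20.1
ee_pos: [595.5, 223.7, 124.4]
ee_rot: [0.951, 0.31, 0.002, 0.0]
wrist_force: [-5.2, -1.5, 20.7]
opening: 35.7
gripper_force: 29.9
```

```bash
python3 - <<'E'
from h import *
s=shot('side','side9.png');c=shot('wrist','w9.png');o=load('side6.png')
S=arm.sense();print(S['ee_pos'],S['wrist_force'],S['opening'],S['gripper_force'],abs(S['qd']).max())
# cover patch unchanged?
print('cover patch',s['img'][118:130,300:310].mean((0,1)),o['img'][118:130,300:310].mean((0,1)))
E
```

```text
[595.48806076 223.68383983 124.43978112] [-5.79246099 -2.26117732 20.80705534] 34.95498960103237 29.93862242437899 0.0015150128210037995
cover patch [63.25833333 64.05       65.825     ] [171.68333333 170.53333333 167.84166667]
```

The side view of the cover could be blocked by the gripper, so I'll compare the top view.

```bash
python3 - <<'E'
from h import *
t=shot('top','top9.png');o=load('top6.png')
a=t['img'][145:180,138:178].astype(int).mean(2);b=o['img'][145:180,138:178].astype(int).mean(2)
np.set_printoptions(linewidth=200);print(a[::4,::4].round());print(b[::4,::4].round());print((abs(a-b)>25).mean())
E
```

```text
[[ 93.  96.  97.  99.  96.  96.  96.  94.  93.  95.]
 [ 95.  96.  97.  95.  97.  97.  96. 101.  96.  93.]
 [ 93.  95.  95.  96. 103. 132. 129. 129. 130. 123.]
 [ 94.  93.  96. 109. 128. 128. 128. 128. 128. 127.]
 [ 92.  93.  95. 127. 127. 122. 125. 133. 139. 144.]
 [110. 123. 133. 140. 145. 151. 154. 158. 161. 164.]
 [151. 155. 159. 162. 165. 167. 169. 171. 173. 176.]
 [168. 170. 172. 174. 176. 178. 178. 180. 182. 183.]
 [178. 179. 181. 182. 183. 184. 186. 187. 188. 189.]]
[[ 93.  95.  95.  98. 131. 138. 139. 139.  92.  94.]
 [ 94.  94.  99. 138. 139. 138. 139. 138. 137.  91.]
 [ 91.  94. 138. 139. 139. 138. 139. 138. 138. 121.]
 [ 93. 107. 138. 138. 139. 138. 138. 138. 138. 133.]
 [ 90. 120. 137. 137. 137. 138. 137. 138. 138. 125.]
 [ 90. 105. 137. 137. 137. 137. 137. 138. 137.  93.]
 [ 90.  87. 135. 136. 136. 137. 137. 137. 194. 136.]
 [ 91.  87.  87. 101. 134. 135. 111. 200. 200. 200.]
 [ 93.  73.  64.  65.  67.  68.  71.  78. 198. 197.]]
0.4614285714285714
```

```bash
python3 - <<'E'
from h import *
for f in('side4','side6','side7','side8','side9'):
  s=load(f+'.png')['img'][95:150,280:330].astype(int)
  m=((s.max(2)-s.min(2)<14)&(s.mean(2)>120)&(s.mean(2)<190)).astype(np.uint8)
  n,l,st,ce=cv2.connectedComponentsWithStats(m);i=1+st[1:,4].argmax();print(f,st[i],(ce[i]+[280,95]).round(1))
# expected positions of cover centre along swing from measured centre (open)
C=np.array([685.,287.3,148]);u=np.array([.811,.585,0]);d=(C-[595.5,224.4,148])@u;print('cover centre dist from axis',d)
s=load('side6.png');t=load('top6.png')
# hinge: shut centre at dist 0,z~88 ; open centre (d,148), 2.0 rad apart
from scipy.optimize import fsolve
R=lambda a:np.array([[np.cos(a),-np.sin(a)],[np.sin(a),np.cos(a)]])
z0=88
for ang in(2.0,2.1):
  # rotation takes p0=(0,z0) to p1=(d,148) about h, rotating from -x up over to +x => clockwise
  A=R(-ang);h=np.linalg.solve(np.eye(2)-A,np.array([d,148])-A@np.array([0,z0]));print('hinge',ang,h)
  for a in(1.7,1.8,1.9,2.0,2.1):
    p=h+R(-a)@(np.array([0,z0])-h);X=np.array([595.5,224.4,0])+u*p[0]+[0,0,p[1]]
    print(a,proj(s,X).round(1),proj(t,X).round(1))
E
```

```text
side4 [  9  12  25  31 577] [300.6 122.1]
side6 [ 12  14  26  29 569] [304.2 123.1]
side7 [ 13  12  21  31 442] [303.3 122.3]
side8 [  9  12  25  31 588] [300.8 122. ]
side9 [ 15  27  19  16 105] [304.9 131.4]
cover centre dist from axis 109.381
hinge 2.0 [73.95327848 82.88363379]
1.7 [298.8 123.9] [163.2 166. ]
1.8 [300.5 123.4] [161.5 163.7]
1.9 [302.1 123.1] [160.  161.6]
2.0 [303.7 123.2] [158.6 159.6]
2.1 [305.1 123.5] [157.4 157.8]
hinge 2.1 [71.89909091 86.62845196]
1.7 [297.4 124. ] [164.5 167.9]
1.8 [299.1 123.4] [162.9 165.6]
1.9 [300.7 123.1] [161.3 163.5]
2.0 [302.2 123. ] [159.9 161.4]
2.1 [303.7 123.2] [158.6 159.6]
```

```bash
python3 - <<'E'
from h import *
np.set_printoptions(linewidth=220)
n=shot('top','top10.png')
for f in('top6','top9','top10'):
  g=load(f+'.png')['img'].mean(2)
  print(f,'col158',g[136:170,158].round().astype(int),'\n row158',g[158,134:172].round().astype(int),'\n diag',[int(g[150+int(round(.81*k)),150+int(round(.585*k))]) for k in range(-12,16)])
E
```

```text
top6 col158 [ 96  96  95  96  96  94  95 101 135 138 139 139 140 138 138 139 138 138 138 138 139 138 138 138 138 138 137 137 138 137 137 137 138 137] 
 row158 [ 91  92  89  90  91  91  91  96 114 136 138 139 138 137 137 137 137 138 138 138 139 139 139 139 138 139 139 138 138 138 138 138 137 138 138 138 138 138] 
 diag [96, 94, 97, 97, 96, 96, 95, 94, 97, 111, 130, 137, 139, 139, 139, 139, 139, 138, 138, 138, 137, 139, 138, 138, 138, 137, 137, 137]
top9 col158 [ 97  97  96  97  97  96  96  95  96  96  95  96  97  97  98 104 131 132 129 129 128 128 128 128 127 122 128 137 145 151 156 160 164 167] 
 row158 [ 93  93  91  91  93  92  93  92  92  93  94  95  95  96  97 106 123 128 129 128 128 128 128 128 128 128 128 127 128 128 128 127 126 127 128 127 126 122] 
 diag [96, 96, 97, 97, 97, 98, 97, 95, 96, 94, 96, 95, 95, 96, 95, 96, 95, 107, 131, 129, 128, 128, 127, 128, 127, 122, 122, 129]
top10 col158 [ 97  97  96  97  97  95  96  96  96  96  95  96  96  97  97 105 131 132 129 129 130 127 128 128 127 122 127 137 144 150 155 160 164 167] 
 row158 [ 93  93  91  91  93  93  93  93  92  93  95  95  96  96  97 106 123 128 129 128 129 128 128 128 128 128 128 127 128 128 127 127 127 127 127 128 125 122] 
 diag [96, 97, 98, 98, 96, 97, 97, 95, 94, 94, 95, 95, 95, 96, 96, 95, 95, 106, 131, 130, 129, 128, 128, 128, 127, 121, 121, 129]
```

The cover's 0.2 rad change matches the 2.7 mm of rubber-stop compression let go when I released the treadle. The resting pose is the same as in side4 and side8, so the cover is still open on its stop. The flask is held, pressed down on the bottom stop and at rest, so I'm handing in.

```bash
python3 -c "
from plant import arm
print(arm.finish_job())"
```

```text
the job is handed in; nothing more can be done
None
```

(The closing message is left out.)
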